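Sort the washed espresso-bar things back into their trays

TASK

Put the washed things on the bar back where each kind belongs: the two espresso cups in the wooden tray, one in each bay, the cocoa shaker in the square metal caddy and the tamper in the round rubber stand. Set each down gently, not dropped, upright and flat on the floor of its place, and let go of everything; leave the milk jug, the sugar jar and the brush where they are.

Things in the scene. Friction and masses are not known exactly. Their poses are not given: they have to be found in the camera images.
- cup_a_center (a point): First cup: handleless white ceramic espresso cup, open at the top, 60 mm tall, outer diameter 54 mm at the rim and nearly straight (53 mm) down to 14 mm above its foot, below that narrowing to a 44 mm foot; wall 4 mm. The point lies on its axis half-way up, 30 mm above its underside; z points up towards the mouth. Stands upright on the counter (z = 0) at the start, mass about 0.13 kg. The two cups are alike.
- cup_b_center (a point): Second cup: handleless white ceramic espresso cup, open at the top, 60 mm tall, outer diameter 54 mm at the rim and nearly straight (53 mm) down to 14 mm above its foot, below that narrowing to a 44 mm foot; wall 4 mm. The point lies on its axis half-way up, 30 mm above its underside; z points up towards the mouth. Stands upright on the counter (z = 0) at the start, mass about 0.13 kg. The two cups are alike.
- shaker_center (a point): cocoa shaker: closed plain steel cylinder, 52 mm in diameter, with a slightly wider (55 mm) domed lid with small holes from 66 mm up to its top at 84 mm. The point lies on its axis half-way up, 42 mm above its underside; z points up to the lid. Stands upright on the counter at the start, mass about 0.16 kg; best gripped on the straight body.
- tamper_center (a point): coffee tamper, 90 mm tall: flat round steel base 56 mm in diameter and 22 mm high, tapering to a 20 mm neck, and a plain round dark wooden handle 33 mm in diameter from 44 to 90 mm above the underside (its top edge rounded by 5 mm). The point lies on its axis half-way up, 45 mm above its underside; z points up to the handle. Stands upright on its base at the start, mass about 0.38 kg; grip it by the handle.
- cup_tray: cup tray: low wooden tray fixed on the counter, 84 mm (x) by 172 mm (y) by 16 mm high, parted by a 16 mm wide divider into two equal square bays, each 72 mm by 72 mm inside, whose centres lie at y = +44 mm and y = -44 mm from the origin. Outer walls 6 mm thick; walls and divider rise 16 mm above the counter, the bay floors lie 5 mm above it. Origin: centre of its underside; y along its length, z up.
- tamper_stand: tamper stand: low round black rubber dish fixed on the counter, 92 mm in outer and 80 mm in inner diameter, rim 16 mm above the counter, floor 5 mm above it. Origin: centre of its underside; z up.
- caddy: shaker caddy: low square aluminium tray fixed on the counter, 88 mm by 88 mm outside, one bay 76 mm by 76 mm inside, walls 6 mm thick and 16 mm high, floor 6 mm above the counter. Origin: centre of its underside; x and y along its sides, z up.
- jug: bystander: steel milk jug, 84 mm in diameter at the bottom, 95 mm tall, with a loop handle towards +y (reaching 70 mm from the axis). Loose, stands beside the row of things. Origin: centre of its underside.
- jar: bystander: glass sugar jar with a wooden cap, 72 mm in diameter, 90 mm tall. Loose, stands beside the row of things. Origin: centre of its underside.
- brush: bystander: grinder brush 190 mm long, lying flat on the far part of the counter, beyond the trays. Loose. Origin: on its underside near the middle; x along its length.
Mind the look-alikes: they are no part of the job. What is shaped like the part that bears cup_a_center but blue or purple is not meant. What is shaped like the part that bears shaker_center but blue is not meant.

How it is judged:
By the outcome, as a careful person would: the job done as asked, in the order asked, and still so for the second after the job is handed in, with the robot touching nothing.
It also fails if it takes over 96 s, if anything falls off the work surface, if the arm or the gripper's body presses on something with over 40 N, if the wrist force passes 120 N, or if a joint passes its speed limit or range.

ROBOT

A 6-joint arm with a two-finger parallel gripper is mounted at the origin on the work surface. World frame = base frame: x ahead of the robot, y to its left, z up, the work surface at z = 0. Lengths are in m, angles in rad, forces in N, time in s.
With the tool pointing down it reaches from about 0.375 to 0.975 m from the base axis. Payload 3.8 kg.
Tool frame: the origin (TCP) lies midway between the tips of the shut fingers; the grasp point (between the pads) lies 19 mm behind it; z points along the fingers, y is the line along which they close (so a half turn about z gives the same grasp; the last joint's range is limited). The gripper opens to 88 mm and grips with 3 to 60 N. Pads are 18 mm wide; open, the fingers measure 123 mm over their backs; the gripper's body (75 mm by 187 mm) begins 45 mm behind the grasp point.
Start: joints at [-1.222, 0.264, 1.604, -0, 1.274, -0.037], TCP at [0.254, -0.625, 0.239] pointing down, gripper open.
Joint ranges: [-2.63, 2.63], [-0.94, 2.18], [0.31, 2.57], [-1.31, 4.45], [0, 2.66], [-2.55, 2.55]. Speed limits (rad/s): [2.57, 2.57, 3.14, 3.14, 3.14, 3.14].

INTERFACE

Orientations are given as a rotation vector (axis times angle).
In Python, from cell import manip, inverse_kinematics, cams, order gives the robot as it stands. Calls block until the motion is done:
- manip.move_pose(position, orientation): joint-space move of the TCP to a pose.
- manip.move_linear(position, rate=0.15, rot=None): straight line of the TCP; rot=None keeps the orientation; rate is the mean speed in m/s.
- manip.set_joints(angles): joint-space move.
- manip.set_gripper(opening, force=None): finger opening in m; force is the grip in N (None keeps the last); returns when the fingers have stopped.
- manip.dwell(seconds).
- inverse_kinematics(position, orientation): joint angles nearest the present ones, or None.
- manip.state(): the state.
- cams.capture(name): name is "scene" or "top"; returns a dict with "image" (400x640x3 uint8, blue, green, red), "z_map" (400x640 float32, m along the optical axis (not along the pixel's ray), 0 where there is no reading), "intrinsics" (3x3 intrinsics, pixels), "position" and "orientation" of the camera in the world. Camera axes: x right, y down, z forward; pixel columns grow to the right and rows downward; lengths in m; the calibration is good to about 2 mm. A picture is of the moment at which its call begins.
A pose or a line that the arm cannot do raises manip.IKError and nothing moves.
- order.close_job(): hands the job in; it is judged then, once.
The state is a dict: "clock": time; "joint_pos": joint angles; "joint_velocities": joint speeds; "tau": joint torques, N m; "tool_pos": TCP position; "tcp_rot": TCP orientation; "contact_force": force on the tool from outside, world axes, zero at the start; "moment": the same for the moment, N m; "gripper_width": finger opening in m; "grasp_force": force on a finger pad.
Only numpy, scipy, OpenCV 4.12 (cv2) and the standard library are available. Lean on these libraries where they do the work, as an engineer would, in place of code of your own. Each camera call takes 0.05 s, during which the arm holds its last target. There are 200 camera calls.

## Working session

There is one attempt and no reset: what is moved stays moved. The work goes in short steps, each a Python script; the robot and the scene stay as the last script left them, time stands still between calls to the robot, and variables do not carry over. Pictures are saved under pics/ and viewed, at most 14 in all, crops included, and the job is handed in when it is done.

```bash
mkdir -p pics; ls; python3 - <<'E'
from cell import manip,cams
import cv2,numpy as np
for n in("scene","top"):
    c=cams.capture(n); cv2.imwrite(f"pics/{n}0.png",c["image"]); np.savez(f"pics/{n}0.npz",**c)
    print(n,c["intrinsics"].tolist(),c["position"],c["orientation"],c["z_map"].min(),c["z_map"].max())
print(manip.state())
E
```

```text
pics
scene [[434.7542511541323, 0.0, 316.82439178928166], [0.0, 434.7542511541323, 200.43584596645707], [0.0, 0.0, 1.0]] [0.98925757 0.46897242 0.91861641] [-0.93816988 -2.62926886  0.86460008] 0.0 2.976758
top [[456.26728788782265, 0.0, 311.48444590213677], [0.0, 456.26728788782265, 209.10611292759418], [0.0, 0.0, 1.0]] [0.38444842 0.00994106 1.18574728] [-2.14006102  2.15740715 -0.19158229] 0.0 2.158935
{'clock': 0.1, 'joint_pos': array([-1.22187014e+00,  2.64659350e-01,  1.60522273e+00, -1.46802176e-05,
        1.27367899e+00, -3.68832910e-02]), 'joint_velocities': array([-0.00137641, -0.00139125, -0.00377793,  0.00059223,  0.00235831,
       -0.00112365]), 'tau': array([ 8.02286086e-04, -5.03617930e+01, -3.58071363e+01,  7.31397397e-02,
        2.32865370e-02, -5.63876711e-05]), 'tool_pos': array([ 0.2537978 , -0.62479014,  0.23753288]), 'tcp_rot': array([-3.08141320e+00, -6.01910763e-01,  5.01926171e-04]), 'contact_force': array([-0.08695097,  0.54408046, -0.33690103]), 'moment': array([0.03688376, 0.00929085, 0.00118381]), 'grasp_force': 0.0, 'gripper_width': 0.08843204998912356}
```

View pics/top0.png

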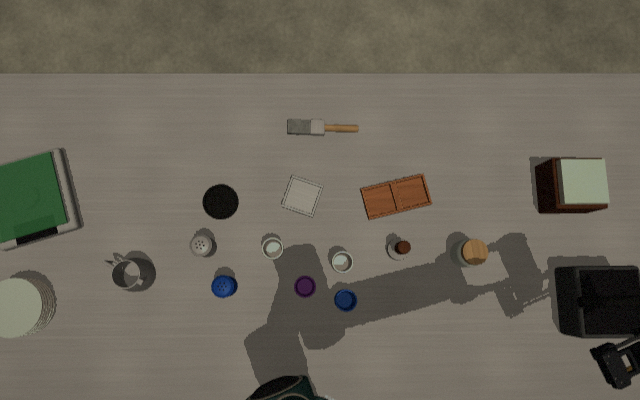

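View pics/scene0.png

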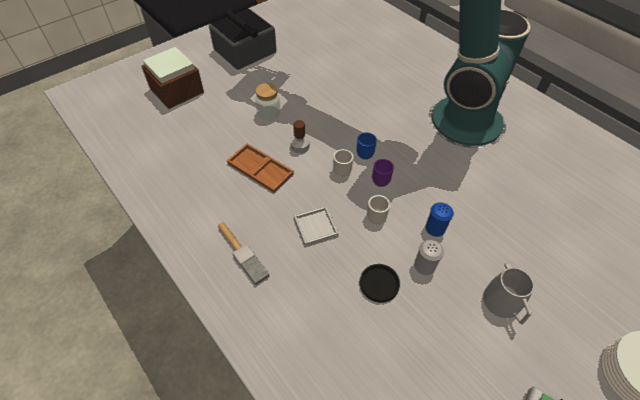

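Top view:
- White cups are at (272,247) and (342,261). The purple (305,287) and blue (345,300) cups are look-alikes.
- The steel shaker is at (203,245), with a blue look-alike at (224,286).
- The tamper is at (400,247), the tray at (396,196), the caddy at (302,196) and the stand at (220,201).

Scene view: the same layout, with white cups at (343,162) and (377,208) and the steel shaker at (430,257). The white and steel ones fit the description. Next I measure and make an enlarged crop to confirm.

```bash
cat > h.py <<'E'
import numpy as np,cv2
from scipy.spatial.transform import Rotation as R
def rays(c,uv):
    uv=np.asarray(uv,float).reshape(-1,2); K=c["intrinsics"]
    d=np.c_[(uv-[K[0,2],K[1,2]])/K[0,0],np.ones(len(uv))]
    return d@R.from_rotvec(c["orientation"]).as_matrix().T
def onplane(c,uv,z):
    d=rays(c,uv); p=c["position"]
    return (p+d*((z-p[2])/d[:,2])[:,None])[:,:2]
def cloud(c):
    h,w=c["z_map"].shape; u,v=np.meshgrid(np.arange(w),np.arange(h))
    return (c["position"]+rays(c,np.c_[u.ravel(),v.ravel()])*c["z_map"].reshape(-1,1)).reshape(h,w,3)
def circ(c,seed,z,lo,hi,r=20):
    "circle through the pixels near the seed whose height is in lo..hi, on plane z"
    P=cloud(c)[...,2]; m=((P>lo)&(P<hi)&(c["z_map"]>0)).astype(np.uint8)
    k=np.zeros_like(m); cv2.circle(k,seed,r,1,-1); v,u=np.nonzero(m&k)
    xy=onplane(c,np.c_[u,v],z); (x,y),rad=cv2.minEnclosingCircle(xy.astype(np.float32))
    return np.array([x,y]),rad,xy.mean(0),len(u)
def rect(c,seed,mask,z,r=50):
    k=np.zeros(mask.shape,np.uint8); cv2.circle(k,seed,r,1,-1)
    cs,_=cv2.findContours(mask.astype(np.uint8)&k,cv2.RETR_EXTERNAL,cv2.CHAIN_APPROX_NONE)
    q=onplane(c,max(cs,key=cv2.contourArea).reshape(-1,2),z)
    return cv2.minAreaRect((q*1000).astype(np.float32))
E
python3 - <<'E'
from h import *
c=dict(np.load("pics/top0.npz")); np.set_printoptions(precision=4,suppress=True)
for n,s,a in [("cupL",(272,247),(.06,.045,.075)),("cupR",(342,261),(.06,.045,.075)),("shaker",(203,245),(.08,.06,.1)),
  ("tamper",(402,247),(.088,.06,.11)),("blueshaker",(224,286),(.08,.06,.1)),("blue",(345,300),(.06,.045,.075)),("purple",(305,287),(.06,.045,.075)),("jar",(474,252),(.09,.07,.11))]:
    print(n,*circ(c,s,*a,r=18 if n!="tamper" else 14))
im=c["image"].astype(int); hsv=cv2.cvtColor(c["image"],cv2.COLOR_BGR2HSV)
P=cloud(c)[...,2]; print("counter z",np.median(P[150:160,200:500]),P[150:160,200:500].std())
hm=(P>.009)&(P<.03)
print("tray",rect(c,(396,196),(hsv[...,1]>110),.016),"dark stand",rect(c,(220,201),hsv[...,2]<45,.016,28))
for n,s in (("tray",(396,196)),("caddy",(302,196)),("stand",(220,201))): print(n,"depth",rect(c,s,hm,.016,44 if n=="tray" else 28))
cv2.imwrite("pics/crop.png",cv2.resize(c["image"][165:320,180:430],None,fx=3.2,fy=3.2,interpolation=cv2.INTER_CUBIC))
E
```

```text
cupL [0.4656 0.0841] 0.027211228385567665 [0.4662 0.0846] 123
cupR [ 0.431  -0.0878] 0.027303028851747513 [ 0.4321 -0.089 ] 122
shaker [0.474  0.2548] 0.027668053284287453 [0.4737 0.2547] 408
tamper [ 0.4625 -0.2322] 0.01906122826039791 [ 0.4635 -0.2324] 173
blueshaker [0.3748 0.2002] 0.027663446962833405 [0.3753 0.2006] 421
blue [ 0.3382 -0.0944] 0.02724621444940567 [ 0.3383 -0.0954] 129
purple [0.3724 0.0045] 0.026663951575756073 [0.3722 0.005 ] 116
jar [ 0.4505 -0.4037] 0.034788213670253754 [ 0.4508 -0.4047] 573
counter z 0.000434463550636921 0.0611726895424066
tray ((603.7755737304688, -236.01156616210938), (83.87788391113281, 173.61105346679688), 13.647913932800293) dark stand ((591.8270263671875, 222.09371948242188), (88.46284484863281, 86.88986206054688), 89.69026947021484)
tray depth ((602.7413330078125, -236.57205200195312), (84.29935455322266, 172.8042449951172), 13.577244758605957)
caddy depth ((605.25634765625, 10.036975860595703), (87.87833404541016, 88.57090759277344), 70.33143615722656)
stand depth ((590.614501953125, 222.079345703125), (89.89755249023438, 87.936767578125), 0.9107365608215332)
```

View pics/crop.png

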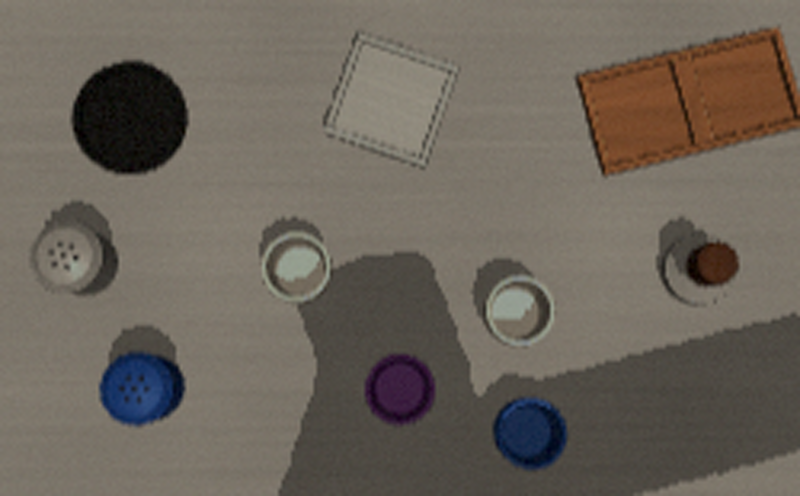

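The crop confirms it: white cups at (295,266) and (519,311), holed steel lid at (67,257), dark tamper handle at (712,263). The blue and purple ones are different objects. I'll start with the first cup.

```bash
cat > act.py <<'E'
from h import *
from cell import manip,inverse_kinematics,cams,order
def down(a):
    y=np.array([np.cos(a),np.sin(a),0]);z=np.array([0,0,-1.])
    return R.from_matrix(np.c_[np.cross(y,z),y,z]).as_rotvec()
def rot(a,xys,z):
    "of the two half turns the one nearer the present joints that reaches all points"
    best=None
    for b in (a,a+np.pi):
        q=[inverse_kinematics([*p,z],down(b)) for p in xys]
        if any(x is None for x in q): continue
        d=np.abs(q[0]-manip.state()["joint_pos"]).max()+np.abs(q[-1][5])*.3
        if best is None or d<best[0]: best=(d,down(b))
    return best[1]
def st(msg):
    s=manip.state(); print(msg,"t%.1f"%s["clock"],s["tool_pos"].round(4),"F",s["contact_force"].round(2),"w%.4f"%s["gripper_width"],"g%.1f"%s["grasp_force"]); return s
def pick(xy,a,tz,dest,open_=.072,force=18,lift=.12):
    r=rot(a,[xy,dest],tz+lift)
    manip.move_pose([*xy,tz+lift],r); manip.set_gripper(open_)
    manip.move_linear([*xy,tz+.07],.2); manip.move_linear([*xy,tz],.08); st("at")
    manip.set_gripper(0.0,force); st("gripped")
    manip.move_linear([*xy,tz+.02],.06); manip.move_linear([*xy,tz+lift],.2)
    return st("lifted")
def place(xy,tz,open_=.072,lift=.12,rate=.2):
    manip.move_linear([*xy,tz+lift],rate); manip.move_linear([*xy,tz+.02],.15)
    manip.move_linear([*xy,tz+.002],.03); manip.dwell(.2)
    f0=manip.state()["contact_force"][2]; z=tz+.002
    while z>tz-.003:
        z-=.0005; manip.move_linear([*xy,z],.02)
        if manip.state()["contact_force"][2]-f0>1.0: break
    st("down %.4f f0 %.2f"%(z,f0))
    manip.set_gripper(open_); manip.dwell(.2)
    manip.move_linear([*xy,z+.03],.06); manip.move_linear([*xy,tz+lift],.2); st("released")
T=np.array([.6033,-.2363]); ta=np.radians(13.6); ty=np.array([-np.sin(ta),np.cos(ta)])
E
python3 - <<'E'
from act import *
manip.move_linear([.254,-.625,.26],.2)
d=T-.044*ty; pick([.431,-.088],ta,.024,d); place(d,.029)
c=cams.capture("top"); np.savez("pics/top1.npz",**c); cv2.imwrite("pics/top1.png",cv2.resize(c["image"][140:320,180:500],None,fx=2.4,fy=2.4))
print(d,circ(c,(420,190),.065,.05,.08))
E
```

```text
at t4.3 [ 0.4315 -0.0881  0.0244] F [ 0.54 -0.92  0.66] w0.0717 g0.0
gripped t4.7 [ 0.4314 -0.0881  0.0244] F [-0.38 -0.26  3.45] w0.0525 g18.0
lifted t5.8 [ 0.4303 -0.0878  0.1431] F [ 0.17 -0.48 -1.58] w0.0524 g18.0
down 0.0290 f0 -1.83 t10.1 [ 0.6137 -0.2791  0.0295] F [-2.24  0.92  2.38] w0.0522 g18.0
released t12.0 [ 0.6132 -0.2788  0.1482] F [-0.27  0.8  -0.56] w0.0721 g0.0
[ 0.61364625 -0.27906628] (array([ 0.61298668, -0.27667159]), 0.028712540864944458, array([ 0.61634768, -0.27008616]), 120)
```

View pics/top1.png

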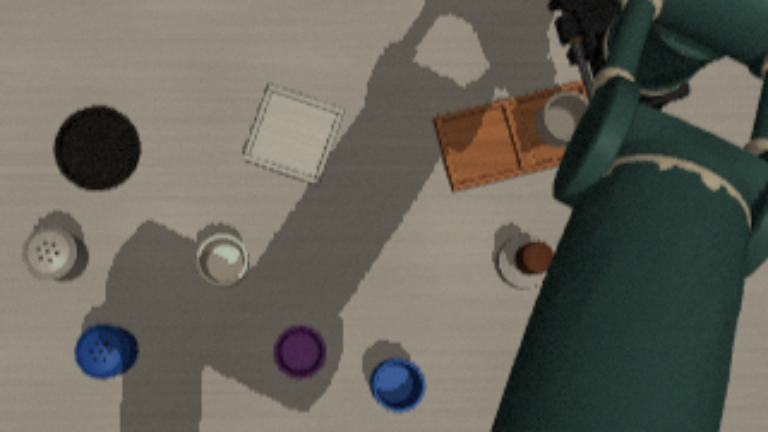

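The first cup stands in the right bay at about (563,118). Next: the second cup, then the shaker.

```bash
python3 - <<'E'
from act import *
d=T+.044*ty; pick([.4656,.0841],ta,.024,d); place(d,.029)
d=np.array([.6053,.010]); pick([.474,.2548],np.radians(118),.030,d,lift=.13); place(d,.036,lift=.13)
c=cams.capture("top"); np.savez("pics/top2.npz",**c); cv2.imwrite("pics/top2.png",cv2.resize(c["image"][140:320,180:500],None,fx=2.4,fy=2.4))
for s in ("top0","top2"):
    q=dict(np.load(f"pics/{s}.npz")); print(s,circ(q,(402,247),.088,.082,.1,14),circ(q,(398,249),.022,.012,.026,22))
E
```

```text
at t15.2 [0.4661 0.0842 0.0244] F [-0.24 -0.33  0.36] w0.0718 g0.0
gripped t15.6 [0.466  0.0842 0.0245] F [-1.48  0.17  1.62] w0.0527 g18.0
lifted t16.7 [0.4649 0.084  0.1431] F [ 0.2   0.74 -1.1 ] w0.0525 g18.0
down 0.0290 f0 -0.89 t21.2 [ 0.593  -0.1936  0.0295] F [-1.75  1.59  3.34] w0.0526 g18.0
released t23.1 [ 0.5924 -0.1933  0.1482] F [-0.61  0.5  -1.13] w0.0719 g0.0
at t26.5 [0.4745 0.255  0.0304] F [ 0.08 -0.42  0.74] w0.0722 g0.0
gripped t26.9 [0.4743 0.2552 0.0305] F [-0.29  0.98  2.17] w0.0529 g18.0
lifted t28.1 [0.4732 0.2544 0.1589] F [-0.54  0.06 -2.12] w0.0530 g17.9
down 0.0365 f0 -2.55 t32.2 [0.6054 0.01   0.0366] F [-0.79  0.34 -0.38] w0.0527 g17.9
released t34.2 [0.6046 0.01   0.165 ] F [-1.   -0.17 -0.02] w0.0721 g0.0
top0 (array([ 0.46415812, -0.23442043]), 0.016550006344914436, array([ 0.46422418, -0.2345088 ]), 147) (array([ 0.46363503, -0.23398364]), 0.028226057067513466, array([ 0.46075151, -0.22710903]), 130)
top2 (array([ 0.46415812, -0.23442043]), 0.016550006344914436, array([ 0.46430876, -0.23444017]), 148) (array([ 0.46441692, -0.23384772]), 0.028630347922444344, array([ 0.46201636, -0.22590476]), 131)
```

View pics/top2.png

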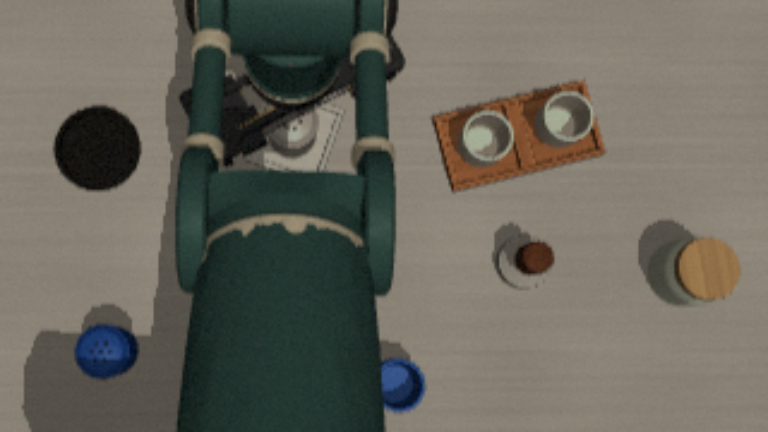

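Both cups sit in their bays at (487,136) and (567,118), and the shaker is in the caddy at about (293,132). The tamper comes next.

```bash
python3 - <<'E'
from act import *
d=np.array([.591,.222]); pick([.464,-.2343],np.radians(20),.049,d,open_=.06,force=35,lift=.13); place(d,.054,open_=.06,lift=.13,rate=.25)
manip.move_linear([.591,.222,.25],.2)
q=manip.state()["joint_pos"].copy(); q[0]=1.5; manip.set_joints(q); st("away")
c=cams.capture("top"); np.savez("pics/top3.npz",**c); cv2.imwrite("pics/top3.png",cv2.resize(c["image"][100:320,90:500],None,fx=1.9,fy=1.9))
s=cams.capture("scene"); cv2.imwrite("pics/scene3.png",cv2.resize(s["image"][120:330,200:500],None,fx=2.6,fy=2.6))
for n,p,a in [("bay-",(416,190),(.065,.05,.08)),("bay+",(383,197),(.065,.05,.08)),("shaker",(302,196),(.086,.066,.1)),("tamper",(218,200),(.093,.087,.11))]: print(n,*circ(c,p,*a,r=19))
E
```

```text
at t37.2 [ 0.4645 -0.2346  0.0494] F [-1.12  0.12 -0.44] w0.0602 g0.0
gripped t37.7 [ 0.464  -0.2345  0.0493] F [-0.9   0.9   1.92] w0.0322 g35.0
lifted t38.9 [ 0.4632 -0.2338  0.1778] F [ 0.42 -0.25 -4.82] w0.0319 g34.9
down 0.0540 f0 -5.12 t43.8 [0.591  0.2221 0.0544] F [-1.86 -0.   -1.29] w0.0319 g35.0
released t45.9 [0.5903 0.2218 0.1829] F [ 0.36  0.07 -1.16] w0.0603 g0.0
away t48.9 [0.0208 0.6305 0.2485] F [-0.39 -0.63  0.21] w0.0600 g0.0
bay- [ 0.61327815 -0.27686864] 0.028989559039473534 [ 0.61294532 -0.27797623] 167
bay+ [ 0.59163076 -0.19265506] 0.028422074392437935 [ 0.59281074 -0.19327716] 151
shaker [0.60379463 0.01142481] 0.027534866705536842 [0.60383474 0.01135418] 383
tamper [0.5907895  0.22014092] 0.016700608655810356 [0.59081903 0.22013226] 142
```

View pics/top3.png

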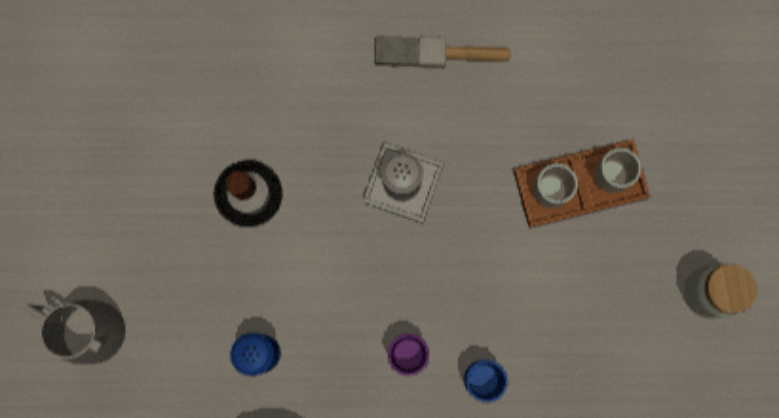

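View pics/scene3.png

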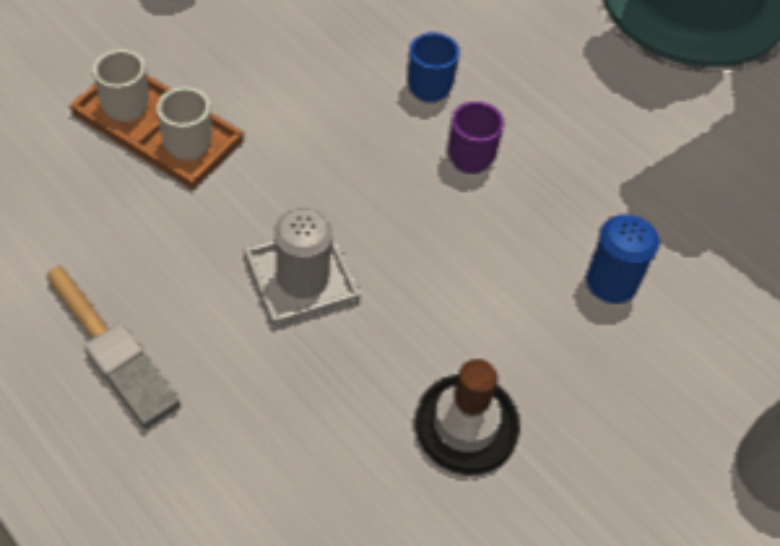

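Both views show the cups in their bays, the shaker upright in the caddy and the tamper upright in the stand. The jug, jar and brush have not moved, so I'm handing in.

```bash
python3 -c "
from cell import order
print(order.close_job())"
```

```text
the job is handed in; nothing more can be done
None
```

The job is handed in at about 49 s of the 96 s: one cup in each tray bay, the shaker in the caddy and the tamper in the stand, all upright and released, with the jug, jar and brush left where they were.

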